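# Draw a brush out of the covered chest and hold it over the glaze saucer

## Task

Take the big brown brush with the pale bristles out of the brush chest: it is longer than the window between the two fixed end covers, so slide it under one cover, tilt it and draw it out through the window without forcing it against the wood. Then hold it, still in the gripper, about level with its bristle tip a few centimetres above the middle of the pink-glaze saucer, touching nothing else, and finish holding it still there. Leave the black brush, the saucer, the red-capped jar and the bottle where they are.

Things in the scene. Friction and masses are not known exactly. Their poses are not given: they have to be found in the camera images.
- chest: Fixed wooden brush chest, 362 mm long (its y), 174 mm wide (x), 57 mm high; origin: centre of its underside. Floor top at z 6 mm; inside 350 x 162 mm. A rib (x = 0, 4 mm wide, 12 mm above the floor) parts two lanes 79 mm wide, centred on x = -41.5 and +41.5 mm. In each lies one brush along y, bristles to -y (the robot's right); which lane is random. The end covers: see chest_window.
- chest_window (a point): Centre of the chest's window, level with the top of the covers (57 mm above the table); axes as the chest. The window is 160 mm long in y (y -80 to +80) over the full inside width. Beyond it, both ends are closed by fixed brown covers 5 mm thick, underside 52 mm above the table (46 mm above the chest floor), out to the end walls at y = -175 and +175 mm.
- pale_brush: The wanted brush: brown handle, pale yellow bristles; rigid, 230 mm long along its own y (bristle end at y = -115, handle end at y = +115 mm); treat it as a bar 14 mm wide and 14 mm high, about 16 g. Origin: middle of its underside, z up. It lies on the chest floor, both ends under the covers.
- pale_brush_center (a point): Centre of the wanted brush (half-way along and half-way up, 7 mm above its underside); axes as the brush.
- pale_brush_tip (a point): Bristle tip of the wanted brush: the middle of its end at y = -115 mm, half-way up.
- pale_brush_butt (a point): Handle end of the wanted brush: the middle of its end at y = +115 mm, half-way up.
- black_brush_center (a point): Centre of the other brush: black handle, dark bristles, 190 mm long, 9 mm thick; it stays in its lane.
- pink_saucer: White saucer with a pink glaze puddle (the only pink one), 124 mm across, 33 mm high, loose on the table right of the chest; origin at the centre of its underside.
- red_jar: Small white jar with a red cap, 42 mm across, 62 mm high, loose; a bystander behind the saucer; origin at the centre of its underside.
- water_bottle: Clear bottle with a blue cap, 65 mm across, 204 mm high, loose, at the far right corner; origin at the centre of its underside.

How it is judged (in metres and radians):
On the way:
1. the brush is out through the window: all of it above the covers, off the chest, in the gripper (height (world z) of each of pale_brush_center, pale_brush_tip, pale_brush_butt above 0.065 m and contact force between pale_brush and chest below 0.05 N and contact force between pale_brush and the fingers above 1 N), for 0.2 s.
At the end, for the whole second after the job is handed in: Brush held still by the fingers, touching nothing else: bristle tip within 50 mm of the saucer's centre seen from above, 45 to 160 mm above the table; length within 25 degrees of level; brush centre over 50 mm up; black brush within 30 mm, other things within 20 mm of their start (horizontal distance between pale_brush_tip and pink_saucer below 0.05 m and height (world z) of pale_brush_tip between 0.045 and 0.16 m and angle between pale_brush_tip's own y axis and vertical between 1.13 and 2.01 rad and height (world z) of pale_brush_center above 0.05 m and contact force between pale_brush and the fingers above 1 N and contact force between pale_brush and chest below 0.05 N and contact force between pale_brush and pink_saucer below 0.05 N and contact force between pale_brush and red_jar below 0.05 N and contact force between pale_brush and water_bottle below 0.05 N and linear speed of pale_brush below 0.02 m/s and angular speed of pale_brush below 0.15 rad/s and distance of black_brush_center from where it was at the start of the episode below 0.03 m and distance of each of pink_saucer, red_jar, water_bottle from where it was at the start of the episode below 0.02 m); the arm keeps its last pose, push and grip.
It fails at once if the brush was forced against the chest (over 12 N) (contact force between pale_brush and chest above 12 N).
It fails at once if the black brush was moved over 30 mm (distance of black_brush_center from where it was at the start of the episode above 0.03 m).
It fails at once if the saucer, the jar or the bottle was moved over 20 mm (distance of any of pink_saucer, red_jar, water_bottle from where it was at the start of the episode above 0.02 m).
It also fails if it takes over 45 s, if anything falls off the work surface, if the arm or the gripper's body presses on something with over 40 N, if the wrist force passes 120 N, or if a joint passes its speed limit or range.

## Robot

A 6-joint arm with a two-finger parallel gripper is mounted at the origin on the work surface; the furniture and walls round the work are solid. World frame = base frame: x ahead of the robot, y to its left, z up, the work surface at z = 0. Lengths are in mm, angles in rad, forces in N, time in s.
With the tool pointing down it reaches from about 300 to 775 mm from the base axis. Payload 14.6 kg.
Tool frame: the origin (TCP) lies midway between the tips of the shut fingers; the grasp point (between the pads) lies 19 mm behind it; z points along the fingers, y is the line along which they close (so a half turn about z gives the same grasp; the last joint's range is limited). The gripper opens to 85 mm and grips with 20 to 120 N. Pads are 22 mm wide; open, the fingers measure 114 mm over their backs; the gripper's body (76 mm by 85 mm) begins 54 mm behind the grasp point. The pads swing forward as they close: fully open they stand 13 mm farther back than shut.
Start: joints at [-1.195, 0.3, 1.521, -0, 1.321, -0.067], TCP at [235.651, -496.949, 207.481] pointing down, gripper open.
Joint ranges: [-3.03, 3.03], [-0.79, 2.21], [0.23, 2.52], [-1.04, 4.18], [0, 3.07], [-2.55, 2.55]. Speed limits (rad/s): [2.22, 2.22, 2.57, 3.14, 3.14, 3.14].

## Interface

Orientations are given as a unit quaternion [x, y, z, w].
In Python, from plant import arm gives the robot as it stands.
- The arm moves only by the tool step_arm, never from a script. Its argument "deltas" is a list that holds one entry, the list of rows, each a list of 7 numbers: the shift along the world's x, y, z scaled (see below), then the turn, a rotation vector about the world's x, y, z scaled (see below), then the closure, from -1 (fully open) to 1 (shut). In form: [[[dx, dy, dz, rx, ry, rz, claw], ...]]. A call has 1 to 12 rows; each row shifts and turns the commanded pose from where the row before left it; what a row does not reach is not made up. The controller multiplies each number of a shift by 30 cm and each number of a turn by 0.5 rad. A row lasts 1/8 s, in which the tool goes at most 62.5 mm and 10.7 degrees, less where a joint would pass 70% of its speed; a pose out of reach is approached as far as the arm can. A call with a number of a shift or a turn outside -1 to 1 is refused whole. A call with a gripper value outside its range is refused whole. The fingers move at their own pace and stop on an object; "grip_force" is the grip in N (left out, the last holds). Time passes only in rows, so rows that do not move let the fingers close. It gives the time, the measured TCP pose, the force, the opening and the grip force at its end, in the units of the state.
- arm.get_state(): the state, without advancing time (a new reading comes with each control period).
- arm.get_image(name): name is "scene" or "top" or "wrist"; returns a dict with "pixels" (480x640x3 uint8, red, green, blue), "z_map" (480x640 float32, mm along the optical axis (not along the pixel's ray), 0 where there is no reading), "fov_y" (degrees; the focal length in pixels is half the picture's height over the tangent of half this angle, whatever the lens; pixels are square), "cx", "cy" (the principal point, pixels), "k1" (the pictures are not rectified: a ray, as slopes to the right and down, at radius r is drawn at 1 + k1 r^2 times it, then the intrinsics apply), "T" (4x4, takes a point from camera to world coordinates). Camera axes: x right, y down, z forward; pixel columns grow to the right and rows downward; lengths in mm; the calibration is good to about 2 mm. A picture is of the moment at which its call begins.
- arm.sign_off(): hands the job in; it is judged then, once.
The state is a dict: "time_s": time; "qpos": joint angles; "qd": joint speeds; "joint_torque": joint torques, N m; "tcp_pos": TCP position; "tcp_rot": TCP orientation; "force": force on the tool from outside, world axes, zero at the start; "moment": the same for the moment, N m; "finger_gap": finger opening in mm; "finger_force": force on a finger pad.
Only numpy, scipy, OpenCV 4.12 (cv2) and the standard library are available. Lean on these libraries where they do the work, as an engineer would, in place of code of your own. Each camera call takes 0.05 s, during which the arm holds its last target. There are 200 camera calls.

## Working session

There is one attempt and no reset: what is moved stays moved. The work goes in short steps, Python scripts to look and compute and a tool call to move; the robot and the scene stay as the last step left them, time stands still between calls to the robot, and variables do not carry over. Pictures are saved under pics/ and viewed, at most 10 in all, crops included, and the job is handed in when it is done.

Besides the shell and the picture viewer there is one more tool, called after "Call:" as name([rows], argument=value, ...), one row to a line, values as JSON. step_arm: Moves the arm, as the interface text tells. Shifts and turns lie within -1 to 1; 1 stands for 30 cm of shift or 0.5 rad of turn. Its arguments: {"type":"object","properties":{"deltas":{"type":"array","items":{"type":"array","items":{"type":"array","items":{"type":"number"}}}},"grip_force":{"type":"number"}},"required":["deltas"]}

```bash
mkdir -p pics
cat > h.py <<'E'
import numpy as np, cv2
from plant import arm
def get(name, png=None):
    im=arm.get_image(name)
    if png: cv2.imwrite('pics/'+png, im["pixels"][:,:,::-1])
    return im
def rays(im,uv):
    uv=np.atleast_2d(np.array(uv,float)); f=240/np.tan(np.radians(im["fov_y"])/2)
    K=np.array([[f,0,im["cx"]],[0,f,im["cy"]],[0,0,1]])
    p=cv2.undistortPoints(uv[:,None],K,np.array([im["k1"],0,0,0.]))[:,0]
    return np.c_[p,np.ones(len(p))]
def plane(im,uv,z):
    T=np.array(im["T"]); d=rays(im,uv)@T[:3,:3].T; o=T[:3,3]
    return o+d*((z-o[2])/d[:,2])[:,None]
def depth(im,uv):
    T=np.array(im["T"]); r=rays(im,uv); u=np.atleast_2d(uv).astype(int)
    return (r*im["z_map"][u[:,1],u[:,0]][:,None])@T[:3,:3].T+T[:3,3]
E
python3 - <<'E'
from h import *
a=get("top","t1.png"); b=get("scene","s1.png")
for i in (a,b): print(i["fov_y"],i["k1"],np.round(i["T"],2).tolist())
print(arm.get_state())
E
```

```text
47.62039870289119 -0.0725510614830997 [[0.0, -1.0, 0.05, 399.62], [-1.0, -0.0, -0.01, -75.03], [0.01, -0.05, -1.0, 1088.8], [0.0, 0.0, 0.0, 1.0]]
42.20598351315829 -0.1481961264096396 [[-0.77, -0.41, 0.49, -228.34], [-0.64, 0.48, -0.6, 772.0], [0.02, -0.78, -0.63, 946.77], [0.0, 0.0, 0.0, 1.0]]
{'time_s': 0.1, 'qpos': array([-1.19458645e+00,  3.00388936e-01,  1.52151109e+00, -3.05138240e-05,
        1.32069688e+00, -6.65859476e-02]), 'qd': array([ 8.99157905e-04, -1.71179184e-03, -1.92926005e-03,  1.33822925e-03,
        1.65689056e-03,  8.30956243e-06]), 'joint_torque': array([ 2.47334574e-03, -5.44381356e+01, -3.62370300e+01, -1.83867206e-05,
        3.04691763e-03, -3.15717432e-05]), 'tcp_pos': array([ 235.56946037, -496.74342047,  206.99600624]), 'tcp_rot': array([ 9.75590476e-01,  2.19597290e-01, -9.20287616e-05, -4.93843173e-04]), 'force': array([-0.26085677, -0.38160712, -0.47407782]), 'moment': array([-0.01218838, -0.05656188,  0.02161572]), 'finger_force': 0.0, 'finger_gap': 85.07459586597058}
```

View pics/t1.png

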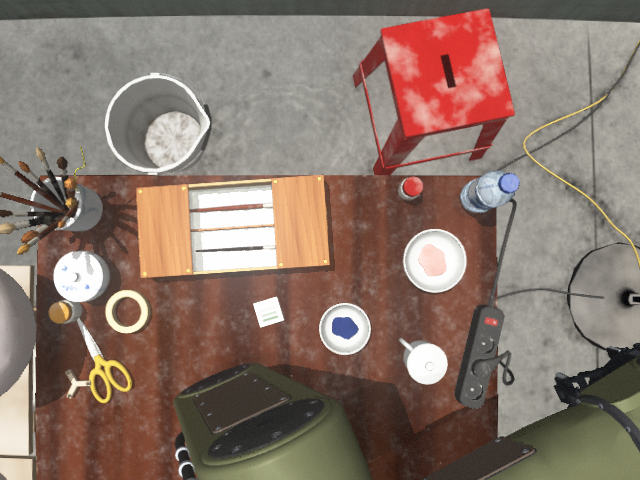

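View pics/s1.png

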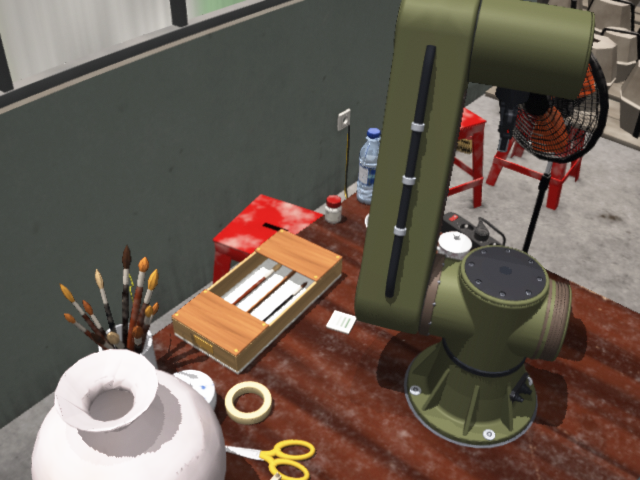

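Top view: the chest is centred near (233,228). The brown brush is in the far lane (row ~208), the rib at row ~229 and the black brush at row ~248. The pink saucer is at (435,261), the jar at (411,188) and the bottle at (490,190).

Run:
```python
from h import *
a=get("top"); px=a["pixels"]; hsv=cv2.cvtColor(px,cv2.COLOR_RGB2HSV)
cv2.imwrite('pics/t2.png',cv2.resize(px[170:290,130:335,::-1],None,fx=3.8,fy=3.8,interpolation=cv2.INTER_CUBIC))
Z=a["z_map"]; vv,uu=np.mgrid[0:480,0:640]
P=depth(a,np.c_[uu.ravel(),vv.ravel()]).reshape(480,640,3)
roi=np.zeros((480,640),bool); roi[165:290,125:340]=1
m=roi&(P[...,2]>45)&(P[...,2]<70)
r=cv2.minAreaRect(np.argwhere(m)[:,::-1].astype(np.float32)); print(r)
c=plane(a,cv2.boxPoints(r),57);print(c.round(1),c.mean(0).round(1))
# brush
box=np.zeros_like(roi); box[195:222,192:273]=1
L=px.astype(int).sum(2); bm=box&((px[...,0].astype(int)-px[...,2]>35))
uv=np.argwhere(bm)[:,::-1]
q=plane(a,uv,17); print(len(uv)); 
vx,vy,x0,y0=cv2.fitLine(q[:,:2].astype(np.float32),cv2.DIST_HUBER,0,.01,.01).ravel();print('brush',vx,vy,x0,y0,q.min(0),q.max(0))
# saucer
box=np.zeros_like(roi); box[222:300,395:475]=1
m=(box&(P[...,2]>15)).astype(np.uint8); ct=max(cv2.findContours(m,0,2)[0],key=cv2.contourArea)
e=cv2.fitEllipse(ct);print(e,plane(a,e[0],33))
print('jar',depth(a,[(411,185)]),'bot',depth(a,[(509,183)]))
```

```text
((232.13255310058594, 225.92189025878906), (91.30037689208984, 189.96255493164062), 86.05481719970703)
[[ 541.8  272.7   57. ]
 [ 567.   -91.2   57. ]
 [ 393.2 -103.3   57. ]
 [ 367.4  257.4   57. ]] [467.3  83.9  57. ]
257
brush 0.07798133 -0.9969548 505.83258 96.11425 [499.08928738  10.5826717   17.        ] [531.05962258 169.26445618  17.        ]
((434.42279052734375, 260.2332458496094), (61.782371520996094, 62.896427154541016), 163.7744140625) [[ 402.3016751  -307.48202258   33.        ]]
jar [[ 544.79298884 -256.69123316   66.46285561]] bot [[ 529.19213272 -394.88966459  206.61111229]]
```

View pics/t2.png

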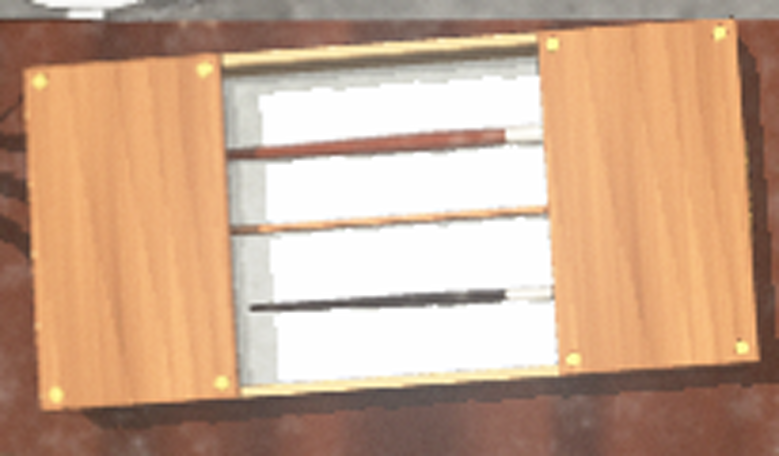

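Zoomed top view: the brown brush with pale bristles runs from (230,154) to (540,133), with its ferrule at (505,135), parallel to the chest (yaw ≈0.07). The scene camera looks under the right cover, so I'll try to find the tip there.

Run:
```python
from h import *
b=get("scene"); px=b["pixels"]
cv2.imwrite('pics/s2.png',cv2.resize(px[225:345,190:350,::-1],None,fx=5,fy=5,interpolation=cv2.INTER_CUBIC))
c,s=np.cos(.069),np.sin(.069)
vv,uu=np.mgrid[225:345,190:350]; uv=np.c_[uu.ravel(),vv.ravel()]
P=plane(b,uv,14); d=P[:,:2]-[467.3,83.9]; lx=d@[c,s]; ly=d@[-s,c]
for y in range(-150,85,10):
    for x0 in (41,):
        k=np.argmin((lx-x0)**2+(ly-y)**2); print(y,uv[k],px[uv[k][1],uv[k][0]], depth(b,uv[k])[0].round(0))
```

```text
-150 [289 254] [219 143  88] [485. -25.  57.]
-140 [287 257] [234 161  99] [483. -16.  56.]
-130 [284 259] [229 156  95] [483.  -6.  56.]
-120 [281 261] [228 153  93] [483.   4.  57.]
-110 [279 263] [159 111  72] [512. -21.  18.]
-100 [276 266] [154 125  88] [511.  -9.  17.]
-90 [273 268] [146 124  97] [511.   1.  18.]
-80 [270 270] [233 228 219] [513.   9.  16.]
-70 [268 272] [251 248 244] [512.  17.  16.]
-60 [265 275] [247 244 238] [512.  27.  14.]
-50 [262 277] [234 216 210] [510.  38.  16.]
-40 [259 280] [186 133 120] [508.  50.  17.]
-30 [256 282] [231 207 201] [510.  58.  15.]
-20 [253 284] [235 221 219] [510.  67.  15.]
-10 [250 287] [230 201 193] [506.  81.  18.]
0 [248 289] [202 157 147] [504.  89.  19.]
10 [245 292] [182 126 111] [504.  99.  17.]
20 [242 294] [229 202 197] [505. 107.  16.]
30 [238 297] [234 220 217] [502. 122.  20.]
40 [235 299] [252 251 251] [515. 120.   4.]
50 [232 302] [251 248 248] [512. 132.   6.]
60 [229 305] [230 155  96] [470. 177.  57.]
70 [226 307] [217 142  87] [471. 184.  56.]
80 [223 310] [228 154  93] [468. 195.  58.]
```

View pics/s2.png

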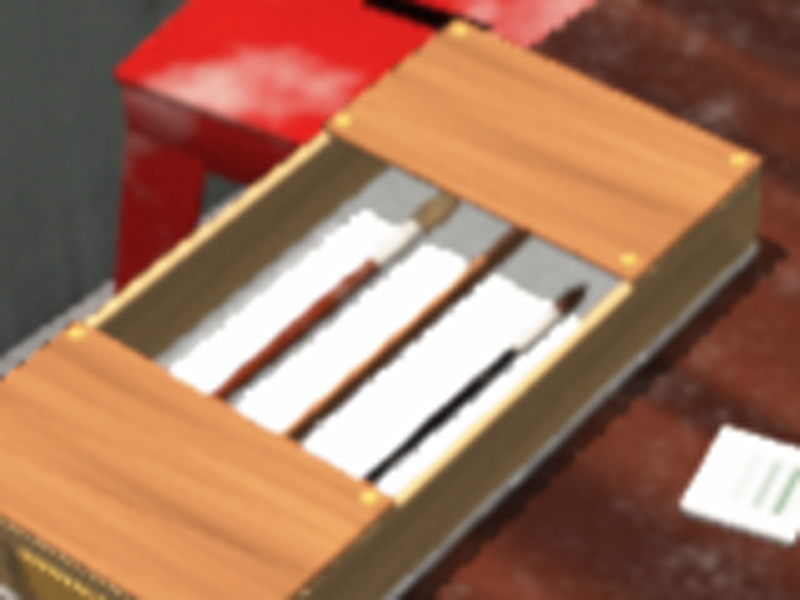

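Run:
```python
from h import *
b=get("scene"); c,s=np.cos(.069),np.sin(.069)
def loc(uv,z):
    d=plane(b,np.array(uv)/5+[190,225],z)[:,:2]-[467.3,83.9]; return np.c_[d@[c,s],d@[-s,c]].round(1)
print('black',loc([(372,478),(515,350),(558,305),(583,287)],11))
print('pale',loc([(222,393),(375,265),(418,225),(448,200)],14))
```

```text
black [[-47.1  49.3]
 [-47.7 -48.3]
 [-45.4 -82.8]
 [-47.3 -99. ]]
pale [[  34.2   51.2]
 [  33.8  -51.9]
 [  35.5  -84.8]
 [  35.4 -106.7]]
```

The scene crop shows the pale ferrule at (375..418, 265..225), with the bristles running under the cover at (455,200). That puts the tip near local y ≈ -110 and the brush centre near +4. I'll move to hover above the window.

Call:
step_arm([
  [[0.0745,0.1715,-0.012,0,0,0.2,0],[0.0745,0.1715,-0.012,0,0,0.2,0],[0.0745,0.1715,-0.012,0,0,0.2,0],[0.0745,0.1715,-0.012,0,0,0.2,0],[0.0745,0.1715,-0.012,0,0,0.2,0],[0.0745,0.1715,-0.012,0,0,0.2,0],[0.0745,0.1715,-0.012,0,0,0.2,0],[0.0745,0.1715,-0.012,0,0,0.2,0],[0.0745,0.1715,-0.012,0,0,0.2,0],[0.0745,0.1715,-0.012,0,0,0.2,0],[0.0745,0.1715,-0.012,0,0,0.2,0],[0.0745,0.1715,-0.012,0,0,0.2,0]],
], grip_force=30)

```text
time_s: 1.75
tcp_pos: [504.3, 122.4, 164.2]
tcp_rot: [0.68, 0.733, 0.0, 0.0]
force: [-0.1, -1.7, 0.5]
finger_gap: 42.6
finger_force: 0.0
```

Run:
```python
from h import *
w=get("wrist","w1.png"); s=arm.get_state(); print(s["tcp_pos"],s["tcp_rot"],s["finger_gap"],s["qpos"],s["time_s"]); print(np.round(w["T"],2).tolist(),w["fov_y"])
```

```text
[505.57340767 126.93451123 163.54322956] [ 6.77196470e-01  7.35801944e-01  5.62251510e-04 -3.52218696e-04] 42.64294219520561 [1.75072495e-01 2.76964939e-01 1.65672593e+00 1.32892566e-03
 1.20743540e+00 9.16960474e-02] 1.8
[[1.0, 0.07, 0.02, 498.42], [0.08, -0.95, -0.29, 198.43], [0.0, 0.29, -0.96, 331.31], [0.0, 0.0, 0.0, 1.0]] 68.45987058036275
```

View pics/w1.png

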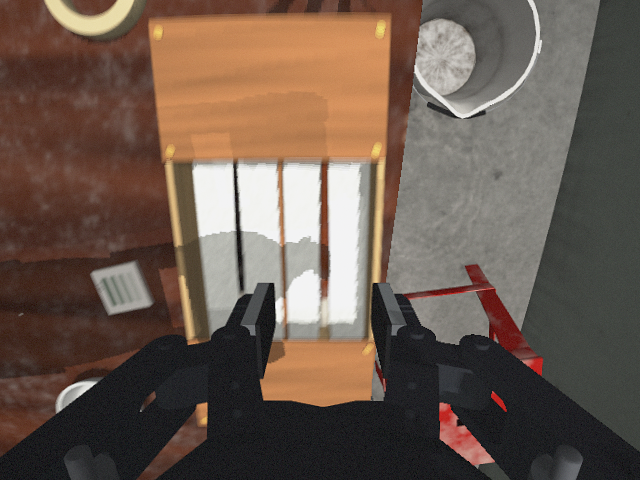

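The wrist view shows the window's left-cover edge at row ~160 and right-cover edge at row ~340. The pale brush is at col ~324, the rib at ~283 and the black brush at ~238. Measuring the brush line and the chest from here.

Run:
```python
from h import *
w=get("wrist"); px=w["pixels"].astype(int)
def band(c0,c1,z,r0=170,r1=225,dark=False):
    pts=[]
    for r in range(r0,r1,3):
        row=px[r,c0:c1]; sc=(row[:,0]-row[:,2]) if not dark else 255-row.sum(1)/3
        wgt=np.clip(sc-np.median(sc)-15,0,None)
        if wgt.sum()>0: pts.append(((wgt*np.arange(c0,c1)).sum()/wgt.sum(),r))
    q=plane(w,pts,z)
    a=np.polyfit(q[:,1],q[:,0],1); return a[0].round(4),np.polyval(a,[60,86,120]).round(1)
print('brush',band(310,340,14)); print('rib',band(272,292,18)); print('black',band(228,250,10,dark=True))
print('cover corners', plane(w,[(165,160),(380,158),(188,340),(371,343)],57).round(1))
print('brush r>225',band(310,340,14,225,320))
```

```text
brush (np.float64(0.0198), array([501.9, 502.4, 503.1]))
rib (np.float64(-0.0724), array([468.9, 467. , 464.6]))
black (np.float64(-0.0524), array([425.3, 424. , 422.2]))
cover corners [[379.4 168.9  57. ]
 [544.7 183.7  57. ]
 [392.6   8.8  57. ]
 [558.2  20.5  57. ]]
brush r>225 (np.float64(-0.0759), array([508.5, 506.6, 504. ]))
```

Run:
```python
from h import *
w=get("wrist"); s=arm.get_state(); print(s["tcp_pos"],s["tcp_rot"])
P=depth(w,np.c_[np.tile(np.arange(640),480),np.repeat(np.arange(480),640)]).reshape(480,640,3)
# window edges along columns: depth jump from cover to floor
for c in (205,225,262,300,345,360):
    z=P[:,c,2]; r=[k for k in range(120,380) if (z[k]>45)!=(z[k+1]>45)]
    print(c,[(k,plane(w,[(c,k+.5)],57)[0].round(1).tolist()) for k in r][:3])
for k in (200,240):
    cc=[c for c in range(150,420) if (P[k,c,2]>45)!=(P[k,c+1,2]>45)]
    print(k,[(c,plane(w,[(c+.5,k)],57)[0].round(1).tolist()) for c in cc])
a=get("top"); uv=np.array([(220,55),(540,35),(238,397),(560,375)])/3.8+[130,170]
q=plane(a,uv,57); print(q.round(1),q.mean(0))
```

```text
[503.85028603 122.26362629 163.54782278] [ 6.79923839e-01  7.33282495e-01 -4.58830147e-04 -3.81731504e-04]
205 [(165, [409.8, 164.6, 57.0]), (206, [409.4, 132.0, 57.0]), (207, [409.4, 131.2, 57.0])]
225 [(165, [425.4, 165.7, 57.0]), (323, [425.0, 26.8, 57.0])]
262 [(166, [454.0, 167.1, 57.0]), (282, [456.9, 69.6, 57.0])]
300 [(166, [483.2, 169.3, 57.0]), (343, [492.7, 12.0, 57.0])]
345 [(166, [517.7, 172.1, 57.0]), (167, [517.8, 171.3, 57.0]), (168, [517.8, 170.6, 57.0])]
360 [(166, [529.2, 173.0, 57.0]), (284, [540.1, 74.4, 57.0]), (285, [540.2, 73.5, 57.0])]
200 [(167, [379.1, 135.1, 57.0]), (177, [387.2, 135.7, 57.0]), (372, [541.9, 147.8, 57.0]), (380, [548.2, 148.3, 57.0]), (407, [569.6, 150.1, 57.0]), (408, [570.4, 150.1, 57.0])]
240 [(163, [374.1, 100.9, 57.0]), (164, [374.9, 101.0, 57.0]), (171, [380.9, 101.5, 57.0]), (182, [390.1, 102.2, 57.0]), (227, [427.6, 105.3, 57.0]), (228, [428.4, 105.3, 57.0]), (320, [503.5, 111.4, 57.0]), (321, [504.3, 111.5, 57.0]), (370, [544.2, 114.7, 57.0]), (378, [550.8, 115.2, 57.0])]
[[546.3 168.8  57. ]
 [556.5   7.4  57. ]
 [374.5 157.4  57. ]
 [385.9  -3.6  57. ]] [465.81671082  82.52509568  57.        ]
```

Call:
step_arm([
  [[0,0,-0.1,0,0,0,0.3],[0,0,-0.1,0,0,0,0.3],[0,0,-0.1,0,0,0,0.3],[0,0,-0.1,0,0,0,0.3],[0,0,0,0,0,0,0.3],[0,0,0,0,0,0,0.3]],
])

```text
time_s: 2.7
tcp_pos: [504.4, 119.9, 45.6]
tcp_rot: [0.682, 0.732, 0.001, 0.0]
force: [-1.2, -0.0, 0.0]
finger_gap: 30.1
finger_force: 0.0
```

Run:
```python
from h import *
w=get("wrist","w2.png"); s=arm.get_state(); print(s["tcp_pos"],s["tcp_rot"],s["finger_gap"],s["force"])
```

```text
[504.57010104 120.13317477  45.80305596] [6.81492592e-01 7.31824236e-01 8.32266834e-04 6.65202250e-04] 29.792520357699658 [-0.12246859  0.18735141  0.1599007 ]
```

View pics/w2.png

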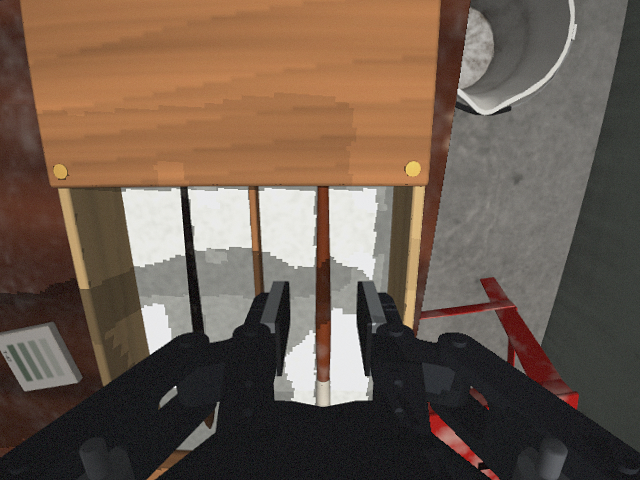

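The fingers straddle the brush symmetrically (brush col 323, fingertips 285/362). Descending and gripping.

Call:
step_arm([
  [[0,0,-0.05,0,0,0,0.3],[0,0,-0.05,0,0,0,0.3],[0,0,-0.02,0,0,0,0.3],[0,0,0,0,0,0,0.3],[0,0,0,0,0,0,0.3]],
])

```text
time_s: 3.38
tcp_pos: [504.0, 120.5, 8.5]
tcp_rot: [0.681, 0.732, 0.0, 0.0]
force: [-0.0, -0.3, -0.3]
finger_gap: 30.0
finger_force: 0.0
```

Call:
step_arm([
  [[0,0,0,0,0,0,0.7],[0,0,0,0,0,0,1],[0,0,0,0,0,0,1],[0,0,0,0,0,0,1],[0,0,0,0,0,0,1]],
], grip_force=30)

```text
time_s: 4.0
tcp_pos: [503.8, 120.5, 8.3]
tcp_rot: [0.681, 0.732, -0.0, -0.0]
force: [0.1, 0.5, 0.3]
finger_gap: 0.1
finger_force: 0.0
```

Nothing was gripped: the gap is 0.1. I'll lift and look.

Call:
step_arm([
  [[0,0,0,0,0,0,0.3],[0,0,0,0,0,0,0.3],[0,0,0.05,0,0,0,0.3],[0,0,0.05,0,0,0,0.3],[0,0,0,0,0,0,0.3],[0,0,0,0,0,0,0.3]],
])

```text
time_s: 4.75
tcp_pos: [503.8, 120.4, 38.3]
tcp_rot: [0.681, 0.732, 0.0, 0.0]
force: [0.6, -0.2, -0.2]
finger_gap: 29.8
finger_force: 0.0
```

Run:
```python
from h import *
w=get("wrist","w3.png"); s=arm.get_state(); print(s["tcp_pos"],s["finger_gap"],s["force"])
for r in (200,240,300,340): print(r, [int(c) for c in depth(w,[(c,r) for c in range(290,360,4)])[:,2]],depth(w,[(323,r)]).round(1))
```

```text
[503.64530781 120.41685673  38.05921901] 29.609718355053936 [0.90066554 0.03158119 0.93822943]
200 [7, 6, 5, 6, 6, 6, 6, 16, 17, 16, 7, 6, 6, 6, 6, 6, 6, 6] [[501.1 158.1  17. ]]
240 [6, 6, 6, 6, 8, 7, 6, 15, 17, 17, 14, 7, 6, 6, 6, 8, 6, 6] [[502.7 135.4  17.3]]
300 [63, 7, 6, 7, 6, 6, 7, 16, 18, 205, 16, 6, 5, 6, 7, 6, 6, 71] [[505.5  98.4  17.9]]
340 [6, 6, 7, 6, 5, 7, 7, 17, 18, 18, 17, 6, 5, 6, 6, 6, 6, 7] [[507.5  71.2  18.2]]
```

View pics/w3.png

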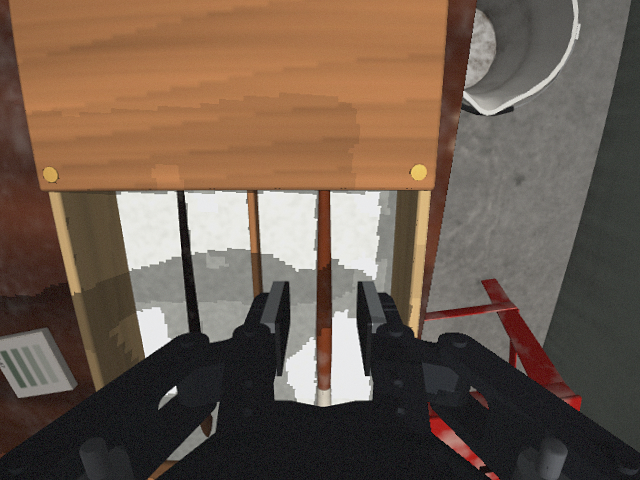

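The wrist view shows the brush unmoved and still centred (col 323), with its top at z≈17-18. I'll check how low the fingertips really reach.

Run:
```python
from h import *
w=get("wrist"); s=arm.get_state(); print(s["tcp_pos"],w["pixels"].shape)
T=np.array(w["T"]); print(T[:3,3].round(1))
for u in (276,282,286,288,360,364,368,374):
    print(u,[(v,depth(w,[(u,v)])[0].round(0).tolist()) for v in (285,300,330,360,372)])
```

```text
[503.61511126 120.40700067  37.92649421] (480, 640, 3)
[498.1 196.5 205.2]
276 [(285, [483.0, 132.0, 71.0]), (300, [485.0, 131.0, 83.0]), (330, [487.0, 130.0, 101.0]), (360, [487.0, 116.0, 100.0]), (372, [487.0, 112.0, 100.0])]
282 [(285, [486.0, 132.0, 71.0]), (300, [487.0, 132.0, 84.0]), (330, [488.0, 125.0, 93.0]), (360, [489.0, 115.0, 98.0]), (372, [482.0, 36.0, 6.0])]
286 [(285, [487.0, 132.0, 70.0]), (300, [488.0, 129.0, 78.0]), (330, [489.0, 117.0, 82.0]), (360, [484.0, 46.0, 7.0]), (372, [485.0, 37.0, 7.0])]
288 [(285, [488.0, 132.0, 70.0]), (300, [489.0, 125.0, 72.0]), (330, [489.0, 113.0, 75.0]), (360, [486.0, 46.0, 6.0]), (372, [486.0, 37.0, 8.0])]
360 [(285, [518.0, 134.0, 70.0]), (300, [518.0, 132.0, 79.0]), (330, [518.0, 120.0, 83.0]), (360, [534.0, 50.0, 6.0]), (372, [535.0, 40.0, 7.0])]
364 [(285, [520.0, 134.0, 71.0]), (300, [518.0, 134.0, 83.0]), (330, [518.0, 127.0, 93.0]), (360, [519.0, 117.0, 97.0]), (372, [537.0, 41.0, 7.0])]
368 [(285, [522.0, 134.0, 69.0]), (300, [520.0, 134.0, 84.0]), (330, [518.0, 131.0, 100.0]), (360, [519.0, 120.0, 102.0]), (372, [520.0, 114.0, 100.0])]
374 [(285, [524.0, 135.0, 71.0]), (300, [522.0, 134.0, 83.0]), (330, [520.0, 132.0, 101.0]), (360, [520.0, 125.0, 109.0]), (372, [515.0, 140.0, 133.0])]
```

Call:
step_arm([
  [[0,0,0,0,0,0,0.65],[0,0,0,0,0,0,0.65],[0,0,0,0,0,0,0.65]],
])

```text
time_s: 5.22
tcp_pos: [503.8, 120.4, 38.2]
tcp_rot: [0.681, 0.732, -0.0, -0.0]
force: [-0.6, -0.3, 0.5]
finger_gap: 15.0
finger_force: 0.0
```

Run:
```python
from h import *
w=get("wrist","w4.png"); s=arm.get_state(); print(s["tcp_pos"],s["finger_gap"])
P=depth(w,np.c_[np.tile(np.arange(640),480),np.repeat(np.arange(480),640)]).reshape(480,640,3)
m=(w["z_map"]>0)&(P[...,2]>25)&(abs(P[...,0]-503)<40)&(P[...,1]<140)&(P[...,1]>95)
m[:200]=0; m[400:]=0
z=P[m]; i=np.argsort(z[:,2])[:200:20]; print(z[i].round(0), np.argwhere(m)[i])
a=get("scene"); P=depth(a,np.c_[np.tile(np.arange(640),480),np.repeat(np.arange(480),640)]).reshape(480,640,3)
m=(a["z_map"]>0)&(abs(P[...,0]-503)<35)&(abs(P[...,1]-120)<18)&(P[...,2]>25)
z=P[m]; print(len(z)); i=np.argsort(z[:,2])[:200:20]; print(z[i].round(0), np.argwhere(m)[i])
cv2.imwrite('pics/s3.png',cv2.resize(a["pixels"][180:340,160:350,::-1],None,fx=3.5,fy=3.5))
```

```text
[503.82353896 120.43948823  38.21315024] 14.772989191349998
[[512. 116.  62.]
 [513. 133.  66.]
 [513. 134.  67.]
 [511. 134.  67.]
 [516. 134.  68.]
 [496. 127.  68.]
 [489. 132.  69.]
 [522. 130.  69.]
 [510. 129.  69.]
 [519. 131.  70.]] [[312 339]
 [281 347]
 [281 346]
 [282 341]
 [282 354]
 [294 305]
 [283 291]
 [293 366]
 [294 340]
 [292 360]]
1092
[[512. 126.  60.]
 [487. 127.  67.]
 [512. 120.  70.]
 [522. 130.  74.]
 [494. 131.  77.]
 [490. 132.  80.]
 [518. 133.  83.]
 [489. 130.  85.]
 [482. 121.  89.]
 [518. 132.  92.]] [[282 232]
 [285 240]
 [277 234]
 [276 227]
 [281 236]
 [281 237]
 [274 227]
 [279 238]
 [277 243]
 [271 227]]
```

View pics/s3.png

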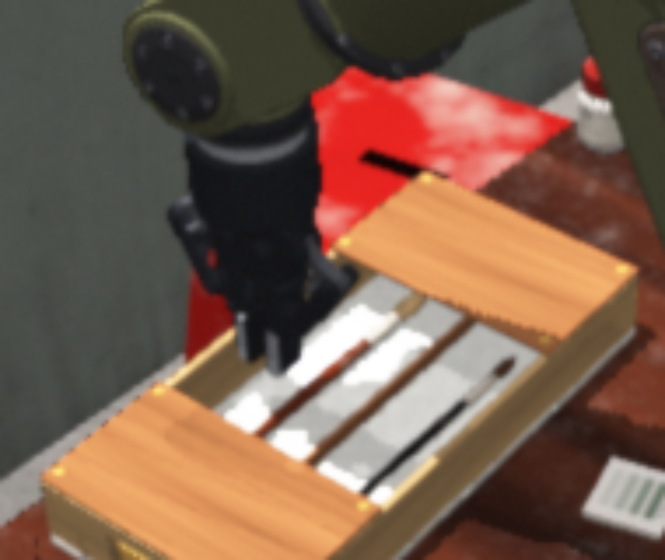

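Both views put the fingertips about 27 mm above the reported TCP (tips ≈66 while TCP z is 38). I'll open and descend further in small steps, watching the force.

Call:
step_arm([
  [[0,0,0,0,0,0,0.3],[0,0,0,0,0,0,0.3],[0,0,-0.05,0,0,0,0.3],[0,0,-0.05,0,0,0,0.3],[0,0,-0.05,0,0,0,0.3],[0,0,0,0,0,0,0.3],[0,0,0,0,0,0,0.3]],
])

```text
time_s: 6.2
tcp_pos: [504.0, 120.5, -6.6]
tcp_rot: [0.681, 0.732, 0.0, 0.0]
force: [0.1, -0.6, 0.5]
finger_gap: 29.7
finger_force: 0.0
```

```bash
cat > tip.py <<'E'
from h import *
w=get("wrist"); s=arm.get_state(); print(s["tcp_pos"],s["finger_gap"],s["force"],s["finger_force"])
P=depth(w,np.c_[np.tile(np.arange(640),480),np.repeat(np.arange(480),640)]).reshape(480,640,3)
for c in (282,284,286,288,290,356,358,360,362,364,366):
    z=P[:,c]; k=[r for r in range(240,330) if abs(z[r,1]-s["tcp_pos"][1]-12)<4 and abs(z[r,0]-504)<30]
    if k: print(c,k[0],z[k[0]].round(0))
for c in (323,324): print('brush',depth(w,[(c,200)]).round(0),depth(w,[(c,240)]).round(0))
E
python3 tip.py
```

```text
[504.12066276 120.49664053  -6.38514409] 29.80503215704641 [-0.24060333  0.44764294  0.00519849] 0.0
282 259 [484. 136.   7.]
284 258 [485. 136.   6.]
286 259 [486. 136.   6.]
288 259 [487. 136.   6.]
290 258 [487. 136.   6.]
356 263 [518. 136.   7.]
358 263 [519. 136.   6.]
360 263 [520. 136.   6.]
362 264 [521. 136.   7.]
364 264 [522. 136.   6.]
366 264 [523. 136.   6.]
brush [[500. 176.  57.]] [[502. 150.  17.]]
brush [[500. 176.  57.]] [[502. 150.  17.]]
```

Call:
step_arm([
  [[0,0,-0.02,0,0,0,0.3],[0,0,-0.017,0,0,0,0.3],[0,0,0,0,0,0,0.3],[0,0,0,0,0,0,0.5],[0,0,0,0,0,0,0.6],[0,0,0,0,0,0,0.6]],
])

```text
time_s: 7.0
tcp_pos: [504.1, 120.5, -17.5]
tcp_rot: [0.681, 0.732, 0.0, 0.0]
force: [-1.7, 0.4, 7.2]
finger_gap: 17.1
finger_force: 3.7
```

Call:
step_arm([
  [[0,0,0,0,0,0,0.8],[0,0,0,0,0,0,0.8],[0,0,0,0,0,0,0.8]],
], grip_force=30)

```text
time_s: 7.38
tcp_pos: [504.3, 120.5, -17.4]
tcp_rot: [0.681, 0.732, 0.0, 0.0]
force: [-1.6, -0.4, 8.5]
finger_gap: 12.5
finger_force: 32.5
```

Gripped (gap 12.5, 32 N); the tips are brushing the floor. Lifting 4 mm.

Call:
step_arm([
  [[0,0,0.007,0,0,0,1],[0,0,0.007,0,0,0,1],[0,0,0,0,0,0,1],[0,0,0,0,0,0,1]],
], grip_force=40)

```text
time_s: 7.88
tcp_pos: [503.8, 120.4, -13.7]
tcp_rot: [0.681, 0.732, -0.0, -0.0]
force: [0.1, -0.7, -0.4]
finger_gap: 12.2
finger_force: 40.1
```

```bash
cat > br.py <<'E'
from h import *
# heights along the brush seen by the wrist and scene cameras, in chest coordinates
c,s=np.cos(.07),np.sin(.07); st=arm.get_state(); print(st["tcp_pos"].round(1),st["tcp_rot"].round(3),st["finger_gap"],st["force"].round(1))
for n in ("wrist","scene"):
    w=get(n); px=w["pixels"].astype(int)
    P=depth(w,np.c_[np.tile(np.arange(640),480),np.repeat(np.arange(480),640)]).reshape(480,640,3)
    d=P[...,:2]-[468,86]; lx=d@[c,s]; ly=d@[-s,c]
    m=(w["z_map"]>0)&(abs(lx-39)<9)&(abs(ly)<260)&(P[...,2]>12)&(px[...,0]-px[...,2]>25)
    for y in range(-120,260,10):
        k=m&(abs(ly-y)<5)
        if k.sum()>4: print(n,y,k.sum(),np.percentile(P[k][:,2],[10,50,90]).round(0),lx[k].mean().round(1))
E
python3 br.py
```

```text
[503.8 120.4 -13.7] [ 0.681  0.732 -0.    -0.   ] 12.195869793714845 [ 0.1 -0.7 -0.4]
wrist -20 61 [19. 21. 22.] 38.0
wrist -10 333 [20. 21. 22.] 38.0
wrist 0 355 [19. 21. 22.] 37.8
wrist 10 359 [20. 21. 22.] 37.8
wrist 20 376 [19. 21. 22.] 37.7
wrist 30 386 [19. 21. 22.] 37.8
wrist 40 383 [19. 21. 22.] 37.8
wrist 50 381 [19. 20. 21.] 37.6
wrist 60 407 [19. 20. 21.] 37.6
wrist 70 294 [18. 20. 21.] 37.6
wrist 80 539 [57. 57. 58.] 39.0
wrist 90 2337 [57. 58. 58.] 39.0
wrist 100 2570 [57. 58. 59.] 39.0
wrist 110 2751 [57. 58. 59.] 39.0
wrist 120 2953 [57. 58. 59.] 39.0
wrist 130 3162 [57. 58. 59.] 39.0
wrist 140 1028 [57. 58. 59.] 39.1
scene -120 26 [54. 56. 59.] 38.6
scene -110 30 [17. 55. 57.] 37.8
scene -100 38 [17. 53. 57.] 36.9
scene -90 39 [18. 53. 57.] 37.4
scene -80 20 [52. 55. 56.] 39.3
scene -60 5 [15. 17. 20.] 35.1
scene -50 7 [16. 20. 23.] 33.5
scene 40 8 [15. 19. 21.] 36.6
scene 50 12 [15. 18. 23.] 34.8
scene 80 13 [ 54.  56. 299.] 40.3
scene 90 52 [ 54.  59. 291.] 38.0
scene 100 35 [54. 56. 58.] 39.8
scene 110 29 [53. 56. 57.] 39.4
scene 120 30 [53. 56. 58.] 39.1
scene 130 28 [53. 56. 58.] 39.8
scene 140 31 [52. 55. 57.] 38.8
scene 150 33 [53. 55. 57.] 39.7
scene 160 29 [53. 55. 58.] 38.8
scene 170 36 [52. 55. 57.] 40.2
scene 180 107 [19. 42. 55.] 39.0
scene 230 25 [221. 230. 234.] 35.7
scene 240 90 [209. 220. 229.] 36.5
scene 250 50 [201. 210. 218.] 39.7
```

The brush is level and lifted. Sliding it 50 mm under the right cover.

Call:
step_arm([
  [[0.002,-0.026,0,0,0,0,1],[0.003,-0.035,0,0,0,0,1],[0.003,-0.035,0,0,0,0,1],[0.002,-0.035,0,0,0,0,1],[0.002,-0.035,0,0,0,0,1],[0,0,0,0,0,0,1],[0,0,0,0,0,0,1]],
])

```text
time_s: 8.85
tcp_pos: [507.5, 70.4, -13.6]
tcp_rot: [0.681, 0.732, -0.0, 0.0]
force: [-0.5, 0.0, -0.3]
finger_gap: 12.3
finger_force: 40.1
```

```bash
python3 br.py | grep -v scene
```

```text
[507.5  70.4 -13.6] [ 0.681  0.732 -0.     0.   ] 12.33828516337262 [-0.5  0.  -0.3]
wrist -70 59 [19. 21. 22.] 38.6
wrist -60 334 [20. 22. 23.] 38.1
wrist -50 329 [20. 21. 22.] 37.7
wrist -40 348 [20. 21. 22.] 37.9
wrist -30 371 [20. 21. 22.] 37.9
wrist -20 376 [19. 21. 22.] 38.0
wrist -10 375 [20. 21. 22.] 37.9
wrist 0 393 [19. 21. 22.] 37.8
wrist 10 397 [19. 20. 21.] 37.8
wrist 20 394 [19. 20. 21.] 37.8
wrist 30 379 [19. 20. 21.] 37.8
wrist 40 385 [19. 20. 21.] 37.8
wrist 50 359 [19. 20. 21.] 37.7
wrist 60 62 [18. 19. 20.] 37.7
wrist 80 1150 [56. 57. 58.] 39.0
wrist 90 978 [57. 58. 59.] 39.0
```

The butt end shows at about +57 with the cover edge at about +80, so the tip is near -173, close to the end wall. I'll back off 10 mm, then tilt 0.25 rad about the tip.

Call:
step_arm([
  [[-0.001,0.017,0,0,0,0,1],[-0.001,0.017,0,0,0,0,1],[0,0,0,0,0,0,1],[0,0,0.026,0.1,0.007,0,1],[0,0,0.026,0.1,0.007,0,1],[0,0,0.026,0.1,0.007,0,1],[0,0,0.026,0.1,0.007,0,1],[0,0,0.026,0.1,0.007,0,1],[0,0,0,0,0,0,1],[0,0,0,0,0,0,1]],
])

```text
time_s: 10.2
tcp_pos: [506.7, 80.9, 25.1]
tcp_rot: [0.676, 0.726, 0.085, -0.091]
force: [-0.3, 0.5, 0.8]
finger_gap: 11.9
finger_force: 40.1
```

```bash
python3 br.py
```

```text
[506.7  80.9  25.1] [ 0.676  0.726  0.085 -0.091] 11.916345010910447 [-0.3  0.5  0.8]
wrist -60 276 [46. 48. 49.] 38.1
wrist -50 307 [49. 50. 51.] 37.4
wrist -40 363 [51. 52. 54.] 37.9
wrist -30 365 [53. 55. 56.] 37.7
wrist -20 398 [55. 57. 58.] 37.8
wrist -10 392 [58. 59. 61.] 37.9
wrist 0 392 [60. 62. 63.] 37.8
wrist 10 398 [63. 64. 66.] 37.8
wrist 20 392 [65. 67. 68.] 37.9
wrist 30 398 [68. 69. 70.] 37.7
wrist 40 398 [70. 71. 73.] 37.7
wrist 50 360 [72. 73. 75.] 37.7
wrist 60 78 [74. 75. 76.] 37.7
wrist 80 410 [56. 57. 58.] 38.9
wrist 90 1028 [57. 58. 59.] 39.0
wrist 100 1009 [57. 58. 59.] 39.1
wrist 110 987 [57. 58. 59.] 39.0
wrist 120 138 [57. 58. 58.] 39.2
scene -120 5 [53. 55. 59.] 32.7
scene -90 9 [31. 35. 39.] 35.4
scene -80 11 [37. 40. 42.] 33.8
scene -70 9 [39. 40. 46.] 33.9
scene -60 11 [41. 45. 46.] 34.5
scene -50 8 [45. 48. 49.] 33.9
scene -30 11 [327. 329. 330.] 44.1
scene -20 23 [320. 325. 328.] 35.0
scene -10 6 [55. 57. 58.] 37.4
scene 0 10 [56. 59. 61.] 35.6
scene 10 13 [60. 62. 65.] 35.0
scene 20 12 [62. 64. 67.] 35.7
scene 30 12 [64. 66. 68.] 35.1
scene 40 11 [68. 69. 71.] 35.2
scene 50 9 [69. 72. 73.] 36.6
scene 60 6 [71. 73. 74.] 35.4
scene 80 7 [54. 56. 58.] 36.9
scene 90 31 [54. 56. 58.] 38.7
scene 100 28 [53. 55. 58.] 40.0
scene 110 34 [53. 55. 58.] 39.3
scene 120 26 [53. 55. 57.] 39.2
scene 130 34 [53. 56. 58.] 38.3
scene 140 28 [53. 56. 57.] 39.2
scene 150 32 [54. 55. 57.] 39.3
scene 160 31 [54. 55. 56.] 39.1
scene 170 33 [53. 55. 58.] 39.3
scene 180 116 [17. 42. 55.] 39.1
scene 230 25 [223. 230. 235.] 35.7
scene 240 86 [208. 221. 229.] 36.5
scene 250 56 [201. 210. 218.] 39.5
```

Slope is 0.245 with about 8 mm of clearance under the right cover and no force. Drawing it out along its axis.

Call:
step_arm([
  [[-0.0024,0.025,0.0065,0,0,0,1],[-0.0024,0.034,0.0088,0,0,0,1],[-0.0024,0.034,0.0088,0,0,0,1],[-0.0024,0.034,0.0088,0,0,0,1],[-0.0024,0.034,0.0088,0,0,0,1],[-0.0024,0.034,0.0088,0,0,0,1],[-0.0024,0.034,0.0088,0,0,0,1],[-0.0024,0.034,0.0088,0,0,0,1],[-0.0024,0.034,0.0088,0,0,0,1],[-0.0024,0.034,0.0088,0,0,0,1],[0,0.01,0.0035,0,0,0,1],[0,0,0,0,0,0,1]],
])

```text
time_s: 11.8
tcp_pos: [499.7, 183.3, 52.2]
tcp_rot: [0.676, 0.726, 0.085, -0.091]
force: [-0.6, 0.6, 0.0]
finger_gap: 12.7
finger_force: 40.1
```

```bash
python3 br.py |head -12
python3 - <<'E'
from h import *
a=get("top"); b=get("scene")
cv2.imwrite('pics/c5.png',np.vstack([cv2.resize(a["pixels"][160:290,120:340,::-1],(440,260)),cv2.resize(b["pixels"][170:350,160:360,::-1],(440,330))]))
E
```

```text
[499.7 183.3  52.2] [ 0.676  0.726  0.085 -0.091] 12.711947705407153 [-0.6  0.6  0. ]
wrist 40 192 [72. 74. 75.] 38.3
wrist 50 362 [75. 76. 78.] 38.2
wrist 60 378 [77. 79. 80.] 38.2
wrist 70 382 [79. 81. 83.] 38.0
wrist 80 429 [81. 83. 85.] 38.0
wrist 90 605 [57. 85. 87.] 38.2
wrist 100 772 [57. 86. 89.] 39.1
wrist 110 787 [57. 89. 92.] 39.0
wrist 120 809 [57. 91. 94.] 38.9
wrist 130 816 [57. 93. 96.] 38.9
wrist 140 839 [57. 94. 99.] 38.8
```

View pics/c5.png

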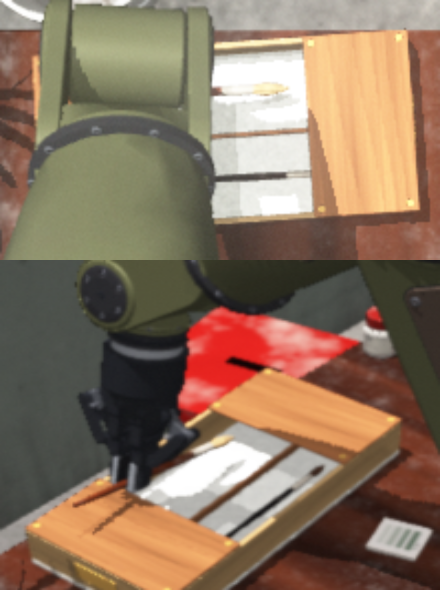

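The tip has cleared the right cover (top view: tip at (288,88), cover edge at 305). Lifting straight up, then levelling.

Call:
step_arm([
  [[0,0,0.05,0,0,0,1],[0,0,0.09,0,0,0,1],[0,0,0.09,0,0,0,1],[0,0,0.09,0,0,0,1],[0,0,0,0,0,0,1],[0,0,0,-0.125,-0.009,0,1],[0,0,0,-0.125,-0.009,0,1],[0,0,0,-0.125,-0.009,0,1],[0,0,0,-0.125,-0.009,0,1],[0,0,0,0,0,0,1],[0,0,0,0,0,0,1]],
])

```text
time_s: 13.38
tcp_pos: [499.5, 183.0, 147.9]
tcp_rot: [0.681, 0.732, 0.0, -0.0]
force: [0.6, -0.4, -0.4]
finger_gap: 12.4
finger_force: 40.1
```

Call:
step_arm([
  [[-0.03,-0.06,0,0,0,0,1],[-0.037,-0.12,0,0,0,0,1],[-0.037,-0.12,0,0,0,0,1],[-0.037,-0.12,0,0,0,0,1],[-0.037,-0.12,0,0,0,0,1],[-0.037,-0.12,0,0,0,0,1],[-0.037,-0.12,0,0,0,0,1],[-0.037,-0.12,0,0,0,0,1],[-0.037,-0.12,0,0,0,0,1],[-0.037,-0.098,0,0,0,0,1],[0,0,0,0,0,0,1],[0,0,0,0,0,0,1]],
])

```text
time_s: 14.88
tcp_pos: [390.7, -152.0, 148.1]
tcp_rot: [0.681, 0.732, 0.0, 0.0]
force: [-0.0, 0.3, 0.8]
finger_gap: 12.5
finger_force: 40.1
```

Run:
```python
from h import *
s=arm.get_state(); t=s["tcp_pos"]; print(t,s["tcp_rot"].round(3),s["finger_force"],s["force"])
for n in ("top","wrist","scene"):
    w=get(n)
    P=depth(w,np.c_[np.tile(np.arange(640),480),np.repeat(np.arange(480),640)]).reshape(480,640,3)
    c,q=np.cos(.07),np.sin(.07); d=P[...,:2]-t[:2]; lx=d@[c,q]; ly=d@[-q,c]
    m=(w["z_map"]>0)&(abs(lx)<12)&(abs(ly)<260)&(P[...,2]>t[2]-30)&(P[...,2]<t[2]+60)
    print(n,m.sum(),[(y,int(k.sum()),np.median(P[k],axis=0).round(0).tolist()) for y in range(-180,120,10) for k in [m&(abs(ly-y)<5)] if k.sum()>2])
    if n=="top": cv2.imwrite('pics/c6.png',w["pixels"][...,::-1])
```

```text
[ 390.71611559 -152.0452197   148.11484957] [0.681 0.732 0.    0.   ] 40.0575989484787 [-0.00685643  0.34338118  0.75966436]
top 144 [(-150, 25, [402.0, -301.0, 182.0]), (-140, 36, [401.0, -291.0, 184.0]), (-130, 45, [401.0, -282.0, 183.0]), (-120, 12, [401.0, -275.0, 182.0]), (60, 12, [387.0, -90.0, 181.0]), (70, 13, [386.0, -85.0, 181.0])]
wrist 6463 [(-50, 107, [394.0, -198.0, 183.0]), (-40, 350, [394.0, -192.0, 183.0]), (-30, 364, [393.0, -182.0, 183.0]), (-20, 387, [392.0, -172.0, 183.0]), (-10, 470, [391.0, -161.0, 183.0]), (0, 569, [390.0, -152.0, 183.0]), (10, 1725, [390.0, -140.0, 189.0]), (20, 416, [389.0, -132.0, 182.0]), (30, 417, [388.0, -122.0, 182.0]), (40, 415, [387.0, -112.0, 182.0]), (50, 408, [387.0, -102.0, 182.0]), (60, 416, [386.0, -92.0, 181.0]), (70, 385, [385.0, -82.0, 181.0]), (80, 34, [385.0, -77.0, 181.0])]
scene 210 [(-10, 13, [398.0, -159.0, 192.0]), (0, 39, [397.0, -151.0, 191.0]), (10, 86, [395.0, -140.0, 188.0]), (20, 21, [387.0, -133.0, 178.0]), (30, 7, [386.0, -121.0, 181.0]), (40, 12, [386.0, -112.0, 179.0]), (50, 11, [386.0, -102.0, 179.0]), (60, 8, [385.0, -93.0, 180.0]), (70, 11, [384.0, -83.0, 180.0])]
```

View pics/c6.png

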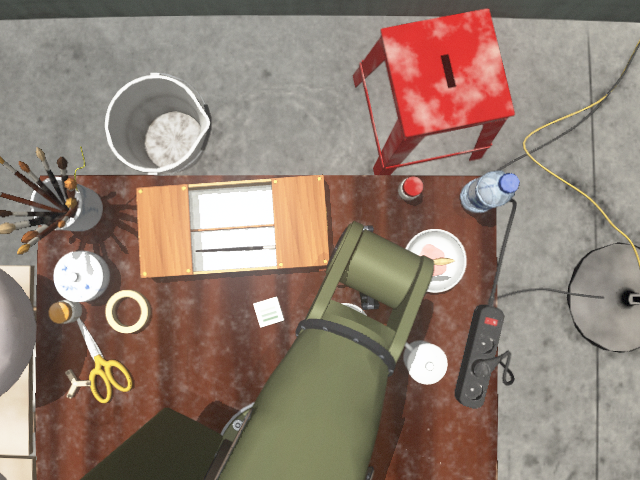

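The tip is over the middle of the pink saucer, near (402,-305), at z≈177, and the black brush, jar and bottle look undisturbed. Lowering 80 mm.

Call:
step_arm([
  [[0,0,-0.05,0,0,0,1],[0,0,-0.08,0,0,0,1],[0,0,-0.08,0,0,0,1],[0,0,-0.05,0,0,0,1],[0,0,-0.01,0,0,0,1],[0,0,0,0,0,0,1],[0,0,0,0,0,0,1],[0,0,0,0,0,0,1],[0,0,0,0,0,0,1],[0,0,0,0,0,0,1],[0,0,0,0,0,0,1],[0,0,0,0,0,0,1]],
])

```text
time_s: 16.52
tcp_pos: [390.7, -152.3, 67.1]
tcp_rot: [0.681, 0.732, 0.0, 0.0]
force: [1.2, 0.4, -0.3]
finger_gap: 12.1
finger_force: 40.1
```

Run:
```python
from h import *
s=arm.get_state(); t=s["tcp_pos"]; print(t,s["finger_gap"],s["finger_force"],abs(s["qd"]).max())
w=get("top")
P=depth(w,np.c_[np.tile(np.arange(640),480),np.repeat(np.arange(480),640)]).reshape(480,640,3)
m=(w["z_map"]>0)&(abs(P[...,0]-402)<30)&(P[...,1]<-260)&(P[...,1]>-350)&(P[...,2]>70)&(P[...,2]<130)
i=P[m]; print(len(i),i[np.argsort(i[:,1])[:6]].round(0),np.median(i,axis=0))
```

```text
[ 390.73580857 -152.26444445   67.14271768] 12.094618244098163 40.058434009552 0.0019443676543046578
126 [[ 401. -309.   98.]
 [ 403. -308.  101.]
 [ 403. -307.  100.]
 [ 401. -306.  101.]
 [ 404. -305.  100.]
 [ 399. -305.  101.]] [ 400.72869528 -286.75057448  102.28924357]
```

The tip is at (402,-309,≈97), the saucer centre at (402,-307), and the arm is still. Handing in.

```bash
python3 -c "
from plant import arm
print(arm.sign_off())"
```

```text
the job is handed in; nothing more can be done
None
```

I handed the job in at about 17 s: the pale brush is out of the chest and held still and level, its tip within about 3 mm of the saucer's centre and about 97 mm up; the hand-in returned no verdict, and the first grip closed above the brush because the fingertips sit about 25 mm higher than the reported TCP.

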